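Ready the eye scanner and take the reference shot

ROBOT

A 6-joint arm with a two-finger parallel gripper is mounted at the origin on the work surface. World frame = base frame: x ahead of the robot, y to its left, z up, the work surface at z = 0. Lengths are in m, angles in rad, forces in N, time in s.
With the tool pointing down it reaches from about 0.375 to 0.9 m from the base axis. Payload 3.1 kg.
Tool frame: the origin (TCP) lies between the finger pads; the fingertips stand 22 mm ahead of it and the grasp point (between the pads) lies 3 mm ahead of it; z points along the fingers, y is the line along which they close (so a half turn about z gives the same grasp; the last joint's range is limited). The gripper opens to 87 mm and grips with 3 to 60 N. Pads are 19 mm wide; open, the fingers measure 117 mm over their backs; the gripper's body (75 mm by 190 mm) begins 51 mm behind the grasp point.
Start: joints at [-1.484, 0.527, 1.433, -0, 1.181, -0.178], TCP at [0.164, -0.603, 0.211] pointing down, gripper open.
Joint ranges: [-3.08, 3.08], [-0.75, 2.2], [0.22, 2.44], [-1.43, 4.57], [0, 2.65], [-2.85, 2.85]. Speed limits (rad/s): [2.79, 2.79, 3.14, 3.14, 3.14, 3.14].

INTERFACE

Orientations are given as a unit quaternion [x, y, z, w].
In Python, from rig import robot gives the robot as it stands.
- The arm moves only by the tool move_arm, never from a script. Its argument "series" is text: rows parted by semicolons, each of 6 numbers parted by spaces: the shift along the tool's x, y, z in mm, then the turn, a rotation vector about the tool's x, y, z in degrees. In form: dx dy dz ax ay az; .... A call has 1 to 8 rows; each row is the pose to reach, as a shift and turn from the pose commanded when the call began, along the tool's axes at that moment; what a row does not reach only later rows make up. A row lasts 1/12 s, in which the tool goes at most 41.7 mm and 7.16 degrees, less where a joint would pass 70% of its speed; a pose out of reach is approached as far as the arm can. A call with a gripper value outside its range is refused whole. "jaw" is the opening, from 0 (shut) to 1 (fully open), set as the call begins (left out, the last holds). The fingers move at their own pace and stop on an object; "newtons" is the grip in N (left out, the last holds). Time passes only in rows, so rows that repeat a pose let the fingers close. It gives the time, the measured TCP pose, the force, the opening and the grip force at its end, in the units of the state.
- robot.get_obs(): the state, without advancing time (a new reading comes with each control period).
- robot.camera(name): name is "scene" or "top" or "wrist"; returns a dict with "img" (480x640x3 uint8, red, green, blue), "mtx" (3x3 intrinsics, pixels), "world_to_cam" (4x4, takes a point from world to camera coordinates). Camera axes: x right, y down, z forward; pixel columns grow to the right and rows downward; lengths in m; the calibration is good to about 2 mm. A picture is of the moment at which its call begins. There is no depth.
- robot.hand_in(): hands the job in; it is judged then, once.
Trained networks look in a picture, given as the dict that the camera call returned (one of the last four; its "shot" number tells which), for a name from the list of things; names that differ only in an ending like _2 or _b are one class to them, and where a whole thing is asked for, a point or a joint stands for the part that bears it (a point fixed in the world has none). Each returns a list of dicts, best first, with "p" (0 to 1); they miss things now and then, are a little off and sometimes report something else, mostly with a low value. They report only what shows in the picture. A call takes as long as a camera call. They do not tell look-alikes from the thing itself.
- robot.search_frame(picture, thing): "xyz" ([x, y, z] in m, in world coordinates, good to about 4 mm: the middle of the surface that is visible of it).
- robot.tip_of(picture, thing): "xyz" ([x, y, z] in m, in world coordinates, good to about 4 mm: a listed point, or the origin of a listed thing).
The state is a dict: "time": time; "q": joint angles; "joint_velocities": joint speeds; "joint_torque": joint torques, N m; "position": TCP position; "tool_rot": TCP orientation; "ft_force": force on the tool from outside, world axes, zero at the start; "moment": the same for the moment, N m; "grip_width": finger opening in m; "grip_force": force on a finger pad.
Only numpy, scipy, OpenCV 4.12 (cv2) and the standard library are available. Lean on these libraries where they do the work, as an engineer would, in place of code of your own. Each camera call takes 0.05 s, during which the arm holds its last target. There are 200 camera calls.

TASK

Take the eye scanner's reference shot: first switch on the power box by pressing down the raised half of its black rocker, then push the filter slide fully home into the optical housing, and last press the round key on the console right down and let it come up again. Only touch, press and push with the fingertips: do not press the square or bar keys, do not lift or shift the power box, and leave the other things where they stand.

Things in the scene. Friction and masses are not known exactly. Their poses are not given: they have to be found in the camera images.
- power_box: white desktop power box 140 x 68 mm, 50 mm high (0.9 kg), loose on four small rubber feet. Origin: centre of its underside; z up; x along its length, pointing roughly away from the robot. A black rocker switch is on top, nearer its -x end; a flat round socket outlet is at its +x end
- rocker (a joint): angle of the rocker switch about the box's y axis, rad: -0.2 = off (the half towards the box's +x, the socket side, stands up), +0.2 = on (that half down). It stays where it is left. Turning it takes about 0.03 N m: 2 to 6 N on the raised half, depending on how near the pivot the fingertips bear
- rocker_far_half (a point): point on the top of the rocker's raised half (socket side), 20 mm from the pivot. The rocker is a flat black paddle 52 mm long (box's x) x 28 mm wide; pivot at the box's (-22, 0, 59) mm, top face 4 mm above it. Off, the end of this half stands 68 mm above the table, 16 mm above the switch frame; on, at 58 mm. Pressed straight down, best near its end
- housing: white optical housing fixed to the table, 150 (x) x 84 (y) mm, 83 mm high, with a black lens tube 52 mm across up to 105 mm high on top (centred 30 mm towards +x). Origin: centre of its underside; z up; x points roughly away from the robot. The filter slide sticks out of its -x face
- slide (a joint): how far the filter slide stands out, m: 0 = fully home against a hard stop, at most 0.05. It moves along the housing's x axis (pushed home towards the housing's +x), with about 2.5 N of friction, and stays where it is left
- slide_tab (a point): point on the outer face (towards the robot, the housing's -x) of the upright aluminium tab at the end of the filter slide, on its centre line, 55 mm above the table. The tab is 40 mm wide, 6 mm thick, from 16 to 72 mm above the table; when home its outer face is 9 mm in front of the housing
- console: white control console fixed to the table: 200 mm wide (y) x 195 mm deep, origin at the centre of its underside, z up, x roughly away from the robot. In front (-x) a level deck 40 mm high with a row of three white push keys, each in a black frame, 58 mm apart along its y, 62 mm in front of the origin; behind them a leaning grey screen up to 125 mm high. Which key is at which place varies
- key_round (a joint): how far the round key is pressed down, m: 0 = up, 0.005 = fully down; it springs back when let go. It gives from about 1.5 N and is fully down at 4 N
- round_key_top (a point): centre of the top of the round key, 26 mm across; top 52 mm above the table, 9 mm above its black frame; it is pressed straight down
- key_square (a joint): how far the square key is pressed down, m: 0 = up, 0.005 = fully down; it springs back when let go. It gives from about 1.5 N and is fully down at 4 N
- square_key_top (a point): centre of the top of the square key, 23 x 23 mm; same height
- key_bar (a joint): how far the long bar key is pressed down, m: 0 = up, 0.005 = fully down; it springs back when let go. It gives from about 1.5 N and is fully down at 4 N
- bar_key_top (a point): centre of the top of the bar-shaped key, 46 mm along the console's x x 14 mm; same height
- drops: white dropper bottle 26 mm across, 60 mm high, loose; origin centre of underside
- lens: trial lens in a dark rim, 38 mm across, 6 mm thick, with a short tab, lying flat, loose; origin centre of underside
- mug: white mug, 80 mm across, 90 mm high, loose; origin centre of underside
- bowl: blue bowl, 100 mm across, 50 mm high, loose; origin centre of underside
- mouse: black computer mouse 100 x 60 mm, 30 mm high, loose; origin centre of underside
- lens_case: grey spectacle case 50 x 90 mm, 20 mm high, loose; origin centre of underside
- spray: clear spray bottle 40 mm across, 130 mm high, loose; origin centre of underside
Things that resemble listed ones, but are neither listed nor needed, are in the scene too. What is shaped like the power_box but purple, red or yellow is not meant.

How it is judged:
On the way, in this order (a step that is already met when the one before it is completed fails the run):
1. the rocker is switched on (past +0.12 rad) (value of joint rocker above 0.12 rad), for 0.1 s.
2. the filter slide is home (within 3 mm) (value of joint rocker above 0.12 rad and value of joint slide below 0.003 m), for 0.1 s.
3. the round key is pressed down (4 mm or more) (all of step 2 and value of joint key_round above 0.004 m), for 0.05 s.
At the end, for the whole second after the job is handed in: the rocker is on (above 0.12 rad), the slide is home (within 3 mm), all three keys are up (within 1.5 mm), the power box stands level, at rest and within 30 mm of its start, and every bystander is within 30 mm of its start (all of step 2 and value of joint each of key_round, key_square, key_bar below 0.0015 m and linear speed of power_box below 0.02 m/s and distance of each of drops, lens, mug, bowl, mouse, lens_case, spray, power_box from where it was at the start of the episode below 0.03 m and angle between power_box's own z axis and vertical below 0.05 rad); the robot touches nothing.
It fails at once if the slide is pushed (8 mm or more) before the power is on (distance of slide_tab from where it was at the start of the episode above 0.008 m and not (value of joint rocker above 0.12 rad)).
It fails at once if the round key is pressed before the power is on and the slide is home (value of joint key_round above 0.003 m and (not (value of joint rocker above 0.12 rad) or value of joint slide above 0.005 m)).
It fails at once if the square or bar key is pressed (value of joint any of key_square, key_bar above 0.003 m).
It fails at once if the power box is lifted, tipped or shifted by 30 mm (height (world z) of power_box above 0.012 m or distance of power_box from where it was at the start of the episode above 0.03 m or angle between power_box's own z axis and vertical above 0.2 rad).
It fails at once if a bystander is lifted, knocked over or moved by 30 mm (distance of any of drops, lens, mug, bowl, mouse, lens_case, spray from where it was at the start of the episode above 0.03 m).
It also fails if it takes over 48 s, if anything falls off the work surface, if the arm or the gripper's body presses on something with over 40 N, if the wrist force passes 120 N, or if a joint passes its speed limit or range.

## Working session

There is one attempt and no reset: what is moved stays moved. The work goes in short steps, Python scripts to look and compute and a tool call to move; the robot and the scene stay as the last step left them, time stands still between calls to the robot, and variables do not carry over. Pictures are saved under pics/ and viewed, at most 14 in all, crops included, and the job is handed in when it is done.

Besides the shell and the picture viewer there is one more tool, called after ">>>" as a command line: name --argument value ..., lists and objects as JSON in quotes. move_arm: Moves the arm, as the interface text tells. Its arguments: {"type":"object","properties":{"series":{"type":"string"},"jaw":{"type":"number"},"newtons":{"type":"number"}},"required":["series"]}

```bash
mkdir -p pics
python3 - <<'E'
from rig import robot
import cv2,numpy as np
o=robot.get_obs();print(o['time'],o['position'],o['tool_rot'],o['grip_width'],o['ft_force'])
for n in ("scene","top"):
    p=robot.camera(n);cv2.imwrite(f"pics/{n}0.png",p["img"][:,:,::-1])
    for t in ("power_box","rocker_far_half","housing","slide_tab","console","round_key_top","square_key_top","bar_key_top","mug","spray","drops","bowl","mouse","lens_case","lens"):
        for d in robot.tip_of(p,t)[:2]:
            x=p["world_to_cam"]@np.r_[d["xyz"],1];u=p["mtx"]@x[:3];u=u[:2]/u[2]
            print(n,t,round(d["p"],2),np.round(d["xyz"],3),u.round())
E
```

```text
0.0 [ 0.16411632 -0.60227978  0.20987445] [ 9.91184445e-01  1.32484772e-01  5.27634452e-05 -1.08600362e-03] 0.08727255319817165 [-0.38764187 -0.16703591 -0.26600654]
scene power_box 0.83 [ 0.509  0.293 -0.001] [400. 361.]
scene power_box 0.77 [ 0.227  0.322 -0.001] [501. 311.]
scene rocker_far_half 0.76 [0.333 0.138 0.062] [422. 262.]
scene rocker_far_half 0.72 [0.506 0.291 0.07 ] [406. 347.]
scene slide_tab 0.68 [ 0.382 -0.357  0.056] [301. 153.]
scene slide_tab 0.45 [ 0.517 -0.119 -0.002] [303. 237.]
scene console 0.71 [ 0.57   0.012 -0.003] [311. 282.]
scene console 0.25 [ 0.697  0.047 -0.   ] [273. 316.]
scene round_key_top 0.47 [0.505 0.007 0.052] [333. 257.]
scene square_key_top 0.57 [0.5   0.006 0.05 ] [334. 256.]
scene square_key_top 0.46 [ 0.512 -0.052  0.052] [318. 241.]
scene bar_key_top 0.55 [0.5   0.061 0.051] [347. 272.]
scene mug 0.81 [ 0.634 -0.271 -0.   ] [239. 218.]
scene spray 0.76 [ 0.701  0.049 -0.002] [271. 318.]
scene spray 0.15 [0.502 0.293 0.067] [407. 347.]
scene drops 0.64 [0.518 0.136 0.002] [356. 309.]
scene bowl 0.96 [ 0.642  0.272 -0.   ] [345. 384.]
sc
[... 651 characters left out ...]
0.568  0.006 -0.001] [293. 207.]
top round_key_top 0.55 [ 0.504 -0.     0.049] [296. 233.]
top square_key_top 0.58 [ 0.518 -0.122  0.001] [350. 227.]
top square_key_top 0.41 [ 0.509 -0.054  0.049] [321. 230.]
top bar_key_top 0.47 [0.502 0.066 0.053] [266. 234.]
top mug 0.57 [ 0.633 -0.27   0.001] [412. 176.]
top spray 0.97 [0.699 0.045 0.002] [275. 151.]
top drops 0.6 [ 0.569  0.011 -0.005] [291. 207.]
top drops 0.53 [ 0.519  0.134 -0.002] [238. 230.]
top bowl 0.75 [0.504 0.003 0.049] [295. 233.]
top bowl 0.57 [ 0.642  0.272 -0.002] [177. 179.]
top mouse 0.71 [ 0.407 -0.008 -0.002] [301. 277.]
top lens_case 0.86 [0.38  0.297 0.003] [167. 293.]
top lens 0.58 [ 0.517 -0.121  0.002] [349. 228.]
```

View pics/scene0.png

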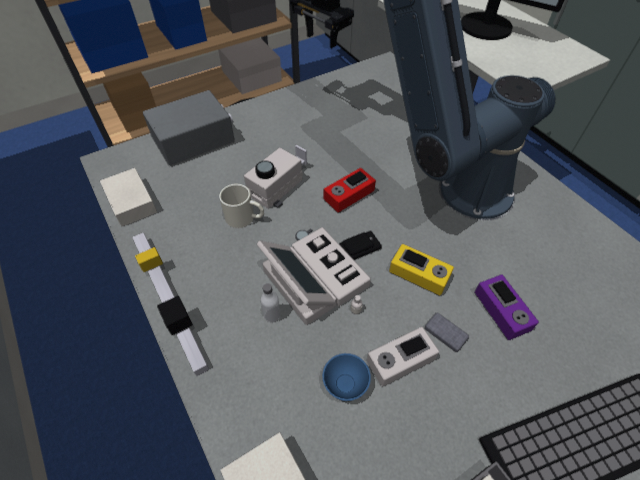

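View pics/top0.png

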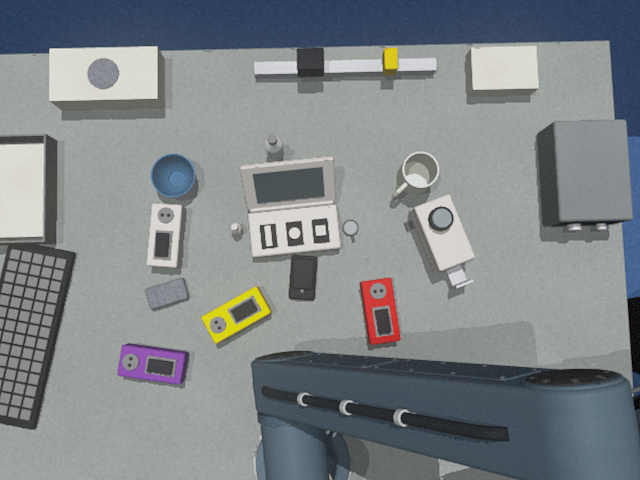

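The white box is at top (167,236), with its rocker near (163,245) and the socket beyond it. The console's keys from left to right are bar (268,236), round (294,233) and square (320,230). The slide tab is at (458,280) on the housing at (440,235). Red, yellow and purple boxes are decoys. I'm heading for the white box via a waypoint.

>>> move_arm --series "400 -308 0 0 0 20;400 -308 0 0 0 20;400 -308 0 0 0 20;400 -308 0 0 0 20;400 -308 0 0 0 20;400 -308 0 0 0 20;400 -308 0 0 0 20;400 -308 0 0 0 20" --jaw 0

```text
time: 2.27
position: [0.3665, -0.3358, 0.2111]
tool_rot: [0.999, -0.042, 0.0, 0.0]
ft_force: [1.1, -1.0, 0.5]
grip_width: 0.0412
grip_force: 0.0
```

```bash
cat > h.py <<'E'
from rig import robot
import numpy as np,cv2
from scipy.spatial.transform import Rotation as R
def st():
    o=robot.get_obs();r=R.from_quat(o['tool_rot']);m=r.as_matrix()
    print('t',round(o['time'],2),'p',np.round(o['position'],4),'yaw',round(np.degrees(np.arctan2(m[1,0],m[0,0])),2),'z',m[:,2].round(3),'F',np.round(o['ft_force'],1),'w',round(o['grip_width'],4),'q',np.round(o['q'],2))
    return np.array(o['position']),m
def go(x,y,z,yaw):
    p,m=st();a=np.radians(yaw);T=np.array([[np.cos(a),np.sin(a),0],[np.sin(a),-np.cos(a),0],[0,0,-1]])
    print('move mm',np.round(m.T@(np.array([x,y,z])-p)*1000,1),'deg',np.degrees(R.from_matrix(m.T@T).as_rotvec()).round(2))
def px(p,X):
    x=p["world_to_cam"]@np.r_[X,1];u=p["mtx"]@x[:3];return u[:2]/u[2]
E
python3 -c "
from h import *
go(.513,.293,.16,-5.5)"
```

```text
t 2.27 p [ 0.3665 -0.3358  0.2111] yaw -4.8 z [ 0. -0. -1.] F [ 1.1 -1.   0.5] w 0.0412 q [-0.97  0.36  1.75  0.    1.04  0.69]
move mm [  93.3 -638.9   50.9] deg [ 0.02 -0.03  0.7 ]
```

>>> move_arm --series "93 -639 0 0 0 0.7;93 -639 0 0 0 0.7;93 -639 0 0 0 0.7;93 -639 0 0 0 0.7;93 -639 0 0 0 0.7;93 -639 0 0 0 0.7;93 -639 0 0 0 0.7;93 -639 0 0 0 0.7"

```text
time: 2.93
position: [0.4411, -0.0108, 0.2112]
tool_rot: [0.999, -0.048, 0.0, 0.0]
ft_force: [1.7, 0.4, -0.2]
grip_width: 0.0009
grip_force: 0.0
```

```bash
python3 -c "
from h import *
go(.513,.293,.16,-5.5)"
```

```text
t 2.93 p [ 0.4411 -0.0108  0.2112] yaw -5.49 z [ 0.001 -0.    -1.   ] F [ 1.7  0.4 -0.2] w 0.0009 q [-0.28  0.28  1.87 -0.    0.99  1.39]
move mm [  42.4 -309.3   51.2] deg [ 0.01 -0.05  0.01]
```

>>> move_arm --series "42 -306 40 0 0 0;42 -306 40 0 0 0;42 -306 40 0 0 0;42 -306 40 0 0 0;42 -306 40 0 0 0;42 -306 40 0 0 0;42 -306 40 0 0 0;42 -306 40 0 0 0"

```text
time: 3.6
position: [0.5127, 0.2927, 0.1705]
tool_rot: [0.999, -0.046, 0.001, -0.001]
ft_force: [1.5, 0.7, -1.1]
grip_width: 0.0005
grip_force: 0.0
```

Run:
```python
from h import *
p=robot.camera("wrist");cv2.imwrite("pics/w1.png",p["img"][:,:,::-1])
for t in ("power_box","rocker_far_half"):
    for d in robot.tip_of(p,t)[:2]: print(t,d["p"],np.round(d["xyz"],4),px(p,d["xyz"]).round())
    for d in robot.search_frame(p,t)[:2]: print(t,d["p"],np.round(d["xyz"],4),px(p,d["xyz"]).round())
c,s=np.cos(np.radians(-5.5)),np.sin(np.radians(-5.5))
go(.513,.293,.1,-5.5)
M=p["world_to_cam"];print((-M[:3,:3].T@M[:3,3]).round(3))
```

```text
power_box 0.73 [0.5089 0.2892 0.0018] [327. 220.]
power_box 0.71 [0.3316 0.1367 0.0011] [472. 357.]
power_box 0.86 [0.3698 0.1136 0.0498] [517. 351.]
power_box 0.61 [0.5275 0.2885 0.0487] [327. 210.]
rocker_far_half 0.95 [0.5061 0.2939 0.0692] [323. 240.]
rocker_far_half 0.66 [ 0.5074  0.2941 -0.0007] [323. 221.]
rocker_far_half 0.67 [0.4976 0.2929 0.0642] [325. 248.]
rocker_far_half 0.61 [0.3562 0.1103 0.0564] [524. 367.]
t 3.85 p [0.5113 0.2871 0.1707] yaw -5.47 z [-0.001 -0.001 -1.   ] F [-0.4 -0.8 -0.4] w 0.0004 q [ 0.32  0.52  1.57 -0.    1.05  1.99]
move mm [ 1.2 -6.1 70.7] deg [0.06 0.05 0.03]
[0.582 0.285 0.344]
```

View pics/w1.png

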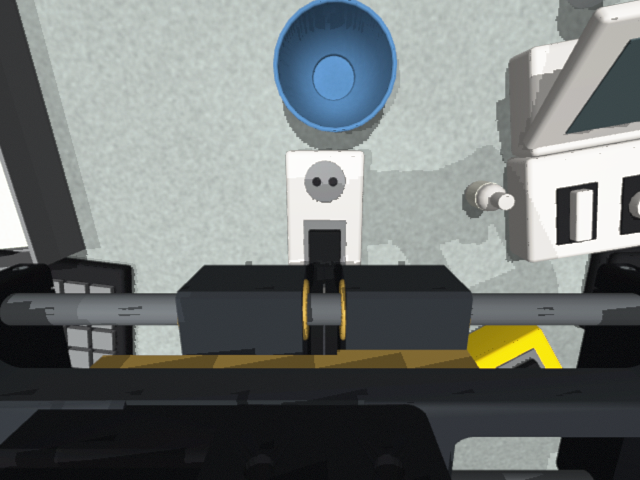

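The box is centred at column 325, with its far edge at row 152 and the rocker frame starting at about row 220. It lies parallel to the tool.

```bash
cat >> h.py <<'E'
def ray(p,u,v,z):
    M=p["world_to_cam"];C=-M[:3,:3].T@M[:3,3];d=M[:3,:3].T@np.linalg.solve(p["mtx"],[u,v,1]);return C+d*(z-C[2])/d[2]
E
python3 - <<'E'
from h import *
p=robot.camera("wrist")
for u,v,z in ((287,152,.05),(364,152,.05),(289,258,.05),(361,258,.05),(326,225,.066)): print(ray(p,u,v,z).round(4))
st()
E
```

```text
[0.579  0.3111 0.05  ]
[0.5727 0.2462 0.05  ]
[0.485 0.321 0.05 ]
[0.4786 0.2552 0.05  ]
[0.5163 0.284  0.066 ]
t 3.9 p [0.5114 0.2866 0.1709] yaw -5.53 z [-0.001 -0.001 -1.   ] F [ 0.3 -0.  -0.2] w 0.0005 q [ 0.32  0.52  1.57 -0.    1.05  1.99]
```

The tool is already over the raised end, so I go straight down to just above it, then press slowly.

>>> move_arm --series "0 0 40 0 0 -0.5;0 0 70 0 0 -0.5;0 0 78 0 0 -0.5;0 0 82 0 0 -0.5;0 0 85 0 0 -0.5;0 0 87 0 0 -0.5;0 0 89 0 0 -0.5;0 0 90 0 0 -0.5"

```text
time: 4.57
position: [0.5128, 0.2881, 0.082]
tool_rot: [0.999, -0.043, 0.001, -0.0]
ft_force: [-0.7, 0.6, 0.3]
grip_width: 0.0002
grip_force: 0.0
```

>>> move_arm --series "0 0 0.5 0 0 0;0 0 1 0 0 0"

```text
time: 4.73
position: [0.5123, 0.2881, 0.0805]
tool_rot: [0.999, -0.043, 0.001, -0.0]
ft_force: [-0.1, -0.3, 0.1]
grip_width: 0.0005
grip_force: 0.0
```

>>> move_arm --series "0 0 1 0 0 0;0 0 2 0 0 0;0 0 2 0 0 0"

```text
time: 4.98
position: [0.5118, 0.2879, 0.0777]
tool_rot: [0.999, -0.043, -0.0, 0.0]
ft_force: [0.3, 0.0, 0.3]
grip_width: 0.0004
grip_force: 0.0
```

Run:
```python
from h import *
p=robot.camera("scene");cv2.imwrite("pics/s2.png",cv2.resize(p["img"][290:400,340:480,::-1],None,fx=5,fy=5,interpolation=cv2.INTER_CUBIC))
st()
```

```text
t 5.03 p [0.5118 0.2879 0.0778] yaw -4.96 z [-0. -0. -1.] F [-0.  -0.5 -0.1] w 0.0002 q [0.32 0.66 1.64 0.   0.85 1.98]
```

View pics/s2.png

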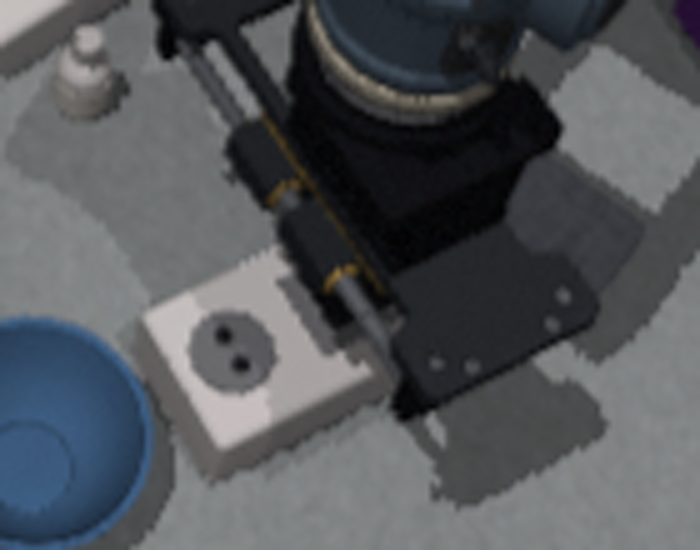

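>>> move_arm --series "0 0 -40 0 0 0;-30 0 -80 0 0 0;-60 0 -100 0 0 0;-60 0 -100 0 0 0;-60 0 -100 0 0 0"

```text
time: 5.45
position: [0.4513, 0.2937, 0.1796]
tool_rot: [0.999, -0.043, 0.001, -0.001]
ft_force: [-0.6, 0.4, -0.1]
grip_width: 0.0007
grip_force: 0.0
```

Run:
```python
from h import *
robot.camera("wrist");robot.camera("wrist")
p=robot.camera("wrist");cv2.imwrite("pics/w2.png",cv2.resize(p["img"][60:360,220:440,::-1],None,fx=2,fy=2))
st()
for t in ("rocker_far_half",):
    for d in robot.tip_of(p,t)[:2]: print(t,d["p"],np.round(d["xyz"],4),px(p,d["xyz"]).round())
```

```text
t 5.6 p [0.4527 0.293  0.1771] yaw -4.98 z [-0. -0. -1.] F [ 0.1  0.9 -0.2] w 0.0006 q [ 0.37  0.46  1.68 -0.    1.    2.03]
rocker_far_half 0.8 [0.5036 0.2973 0.07  ] [313. 171.]
rocker_far_half 0.66 [0.333  0.1405 0.0594] [491. 334.]
```

View pics/w2.png

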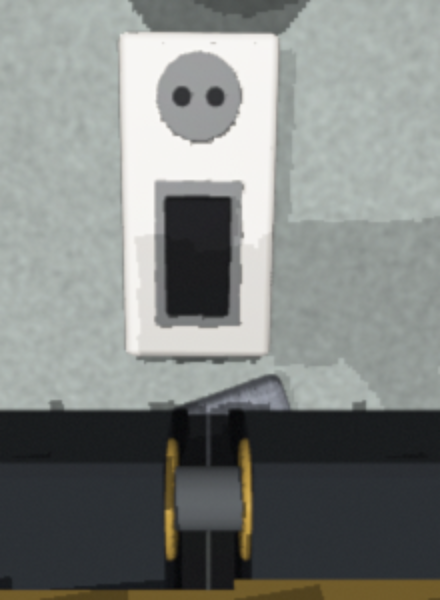

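The whole box shows: corners (crop) at (120,33), (278,33), (127,353), (270,353), and the rocker from row 196 to row 317.

Run:
```python
from h import *
p=robot.camera("wrist")
g=cv2.cvtColor(p["img"],cv2.COLOR_RGB2GRAY)
r=g[140:235,322];print(list(zip(range(140,235),r))[10:30],list(r[70:]))
print([list(g[v,295:350]) for v in (164,212)])
f=lambda a,b:(220+a/2,60+b/2)
c=[ray(p,*f(a,b),.05) for a,b in((120,33),(278,33),(127,353),(270,353))];print(np.round(c,4))
O=np.mean(c,0);ex=(c[0]+c[1]-c[2]-c[3])[:2];print('O',O,'L',np.linalg.norm(ex)/2,'yaw',np.degrees(np.arctan2(ex[1],ex[0])))
ex/=np.linalg.norm(ex)
for n,th in(("off",-.2),("on",.2)):
  for s in(-1,1):
    for y in (14,-14):
      xl=-22+s*26*np.cos(th)+4*np.sin(th); z=59-s*26*np.sin(th)+4*np.cos(th)
      W=[*(O[:2]+xl/1e3*ex+y/1e3*np.array([-ex[1],ex[0]])),z/1e3]
      u=px(p,W);print(n,s,y,np.round(W,3),((u-[220,60])*2).round(1))
```

```text
[(150, np.uint8(187)), (151, np.uint8(156)), (152, np.uint8(152)), (153, np.uint8(153)), (154, np.uint8(153)), (155, np.uint8(153)), (156, np.uint8(139)), (157, np.uint8(110)), (158, np.uint8(51)), (159, np.uint8(25)), (160, np.uint8(33)), (161, np.uint8(35)), (162, np.uint8(36)), (163, np.uint8(36)), (164, np.uint8(34)), (165, np.uint8(35)), (166, np.uint8(35)), (167, np.uint8(36)), (168, np.uint8(34)), (169, np.uint8(36))] [np.uint8(28), np.uint8(29), np.uint8(28), np.uint8(29), np.uint8(28), np.uint8(26), np.uint8(29), np.uint8(34), np.uint8(66), np.uint8(110), np.uint8(125), np.uint8(125), np.uint8(123), np.uint8(129), np.uint8(211), np.uint8(222), np.uint8(221), np.uint8(220), np.uint8(220), np.uint8(220), np.uint8(220), np.uint8(220), np.uint8(220), np.uint8(221), np.uint8(221)]
[[np.uint8(245), np.uint8(222), np.uint8(166), np.uint8(152), np.uint8(154), np.uint8(152), np.uint8(91), np.uint8(41), np.uint8(32), np.uint8(35), np.uint8(34), np.uint8(34), np.uint8(35), np.uint8(35), np.uint8(34), np.uint8(35), np.uint8(35), np.uint8(34), np.uint8(34), np.uint8(36), np.uint8(35), np
[... 1111 characters left out ...]
8(130), np.uint8(191), np.uint8(221), np.uint8(222), np.uint8(222), np.uint8(222), np.uint8(222), np.uint8(222), np.uint8(221), np.uint8(222), np.uint8(222), np.uint8(222)]]
[[0.5804 0.3169 0.05  ]
 [0.5747 0.2525 0.05  ]
 [0.4453 0.3301 0.05  ]
 [0.4395 0.2645 0.05  ]]
O [0.50993515 0.29098729 0.05      ] L 0.13573662438659262 yaw -5.313435356413527
off -1 14 [0.463 0.309 0.058] [166.7 314.6]
off -1 -14 [0.461 0.282 0.058] [230.  314.9]
off 1 14 [0.514 0.305 0.068] [163.9 197.4]
off 1 -14 [0.511 0.277 0.068] [232.5 197.7]
on -1 14 [0.465 0.309 0.068] [165.3 315.9]
on -1 -14 [0.462 0.281 0.068] [230.9 316.2]
on 1 14 [0.515 0.305 0.058] [165.4 192.6]
on 1 -14 [0.513 0.277 0.058] [231.7 193. ]
```

Whether the rocker turned is unclear: widths suggest off, the length fits on. I'll press again a little nearer the pivot and read the force in small steps.

>>> move_arm --series "27 0 20 0 0 0;53 -2 55 0 0 0;53 -3 78 0 0 0;53 -3 84 0 0 0;53 -3 86 0 0 0;53 -3 86 0 0 0"

```text
time: 6.2
position: [0.5044, 0.2911, 0.091]
tool_rot: [0.999, -0.043, -0.001, 0.0]
ft_force: [-0.6, -0.7, -0.0]
grip_width: 0.0007
grip_force: 0.0
```

>>> move_arm --series "0 0 1 0 0 0;0 0 2 0 0 0"

```text
time: 6.37
position: [0.5057, 0.292, 0.0913]
tool_rot: [0.999, -0.043, 0.001, -0.001]
ft_force: [-0.8, -0.2, 0.3]
grip_width: 0.0004
grip_force: 0.0
```

>>> move_arm --series "0 0 1 0 0 0;0 0 2 0 0 0"

```text
time: 6.53
position: [0.5055, 0.2918, 0.089]
tool_rot: [0.999, -0.043, 0.001, -0.0]
ft_force: [0.6, -0.8, -0.6]
grip_width: 0.0002
grip_force: 0.0
```

>>> move_arm --series "0 0 1 0 0 0;0 0 2 0 0 0"

```text
time: 6.7
position: [0.5053, 0.2916, 0.0863]
tool_rot: [0.999, -0.043, 0.0, -0.0]
ft_force: [1.0, -0.3, 0.6]
grip_width: 0.0006
grip_force: 0.0
```

>>> move_arm --series "0 0 1 0 0 0;0 0 2 0 0 0"

```text
time: 6.87
position: [0.5052, 0.2915, 0.0838]
tool_rot: [0.999, -0.043, 0.0, -0.0]
ft_force: [0.2, -0.0, -0.0]
grip_width: 0.0006
grip_force: 0.0
```

>>> move_arm --series "0 0 1 0 0 0;0 0 2 0 0 0"

```text
time: 7.03
position: [0.5051, 0.2915, 0.0817]
tool_rot: [0.999, -0.043, -0.0, 0.0]
ft_force: [-0.6, -0.7, 0.5]
grip_width: 0.0005
grip_force: 0.0
```

>>> move_arm --series "0 0 1 0 0 0;0 0 2 0 0 0"

```text
time: 7.2
position: [0.5052, 0.2915, 0.0797]
tool_rot: [0.999, -0.043, -0.0, -0.0]
ft_force: [0.4, 0.3, -0.4]
grip_width: 0.0003
grip_force: 0.0
```

>>> move_arm --series "0 0 1 0 0 0;0 0 2 0 0 0"

```text
time: 7.37
position: [0.5052, 0.2915, 0.0777]
tool_rot: [0.999, -0.043, -0.0, -0.0]
ft_force: [0.2, -0.7, -0.2]
grip_width: 0.0006
grip_force: 0.0
```

>>> move_arm --series "0 0 1 0 0 0;0 0 2 0 0 0"

```text
time: 7.53
position: [0.5052, 0.2915, 0.0757]
tool_rot: [0.999, -0.043, 0.0, 0.0]
ft_force: [-0.6, 0.1, 0.4]
grip_width: 0.0002
grip_force: 0.0
```

Run:
```python
from h import *
p=robot.camera("scene");q=robot.camera("wrist")
cv2.imwrite("pics/s3.png",np.hstack([cv2.resize(p["img"][290:400,340:480,::-1],(400,320)),cv2.resize(q["img"][60:360,140:515,::-1],(400,320))]))
st()
```

```text
t 7.63 p [0.505  0.2915 0.0757] yaw -4.97 z [-0. -0. -1.] F [ 0.2 -0.5 -0.7] w 0.0003 q [ 0.33  0.66  1.65 -0.    0.84  1.99]
```

View pics/s3.png

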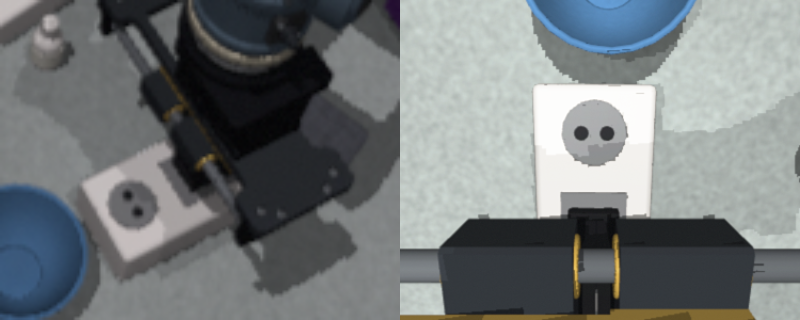

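>>> move_arm --series "0 0 1 0 0 0;0 0 2 0 0 0"

```text
time: 7.8
position: [0.5053, 0.2915, 0.0739]
tool_rot: [0.999, -0.043, 0.0, -0.0]
ft_force: [-0.1, -0.4, -0.2]
grip_width: 0.0006
grip_force: 0.0
```

>>> move_arm --series "0 0 1 0 0 0;0 0 2 0 0 0"

```text
time: 7.97
position: [0.5052, 0.2915, 0.0718]
tool_rot: [0.999, -0.043, 0.0, -0.0]
ft_force: [-0.1, -0.4, -0.4]
grip_width: 0.0005
grip_force: 0.0
```

>>> move_arm --series "0 0 1 0 0 0;0 0 2 0 0 0"

```text
time: 8.13
position: [0.5051, 0.2915, 0.0697]
tool_rot: [0.999, -0.043, -0.0, 0.0]
ft_force: [0.1, -0.1, 0.0]
grip_width: 0.0003
grip_force: 0.0
```

Run:
```python
from h import *
P,m=st()
q=robot.camera("wrist");s=robot.camera("scene")
im=cv2.resize(q["img"][150:390,170:490,::-1],None,fx=2.5,fy=2.5)
for dz,c in((0,(0,255,0)),(.022,(0,0,255))):
    W=P+m[:,2]*dz
    print(dz,px(q,W),px(s,W))
    cv2.drawMarker(im,tuple(int(v) for v in (px(q,W)-[170,150])*2.5),c,0,14,1)
cv2.imwrite("pics/w4.png",im)
```

```text
t 8.13 p [0.5051 0.2915 0.0697] yaw -4.97 z [-0. -0. -1.] F [ 0.1 -0.1  0. ] w 0.0003 q [0.33 0.67 1.65 0.   0.82 1.99]
0 [322.76916874 277.35271207] [405.89552221 346.59712973]
0.022 [322.87082725 263.90488451] [404.26730453 350.86603038]
```

View pics/w4.png

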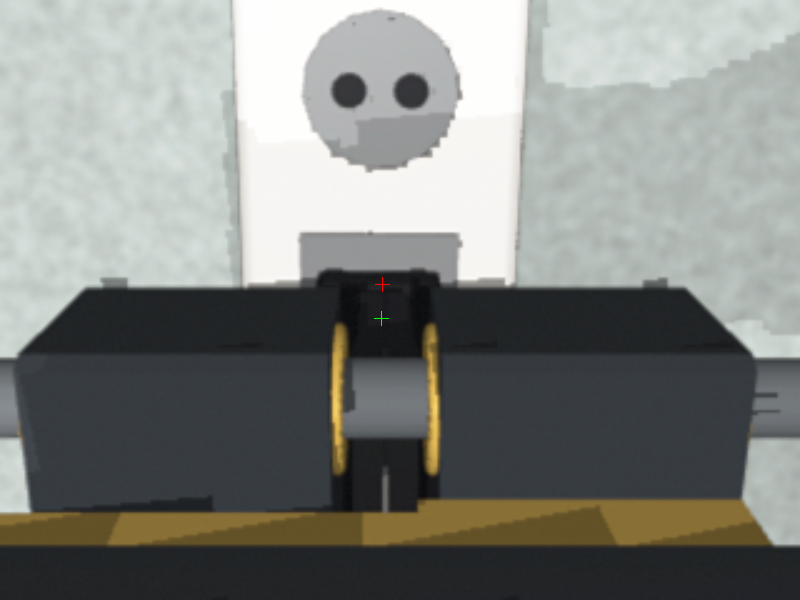

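>>> move_arm --series "0 0 1 0 0 0;0 0 2 0 0 0"

```text
time: 8.4
position: [0.5052, 0.2915, 0.0679]
tool_rot: [0.999, -0.043, 0.0, -0.0]
ft_force: [-0.1, 0.2, 0.1]
grip_width: 0.0004
grip_force: 0.0
```

>>> move_arm --series "0 0 1 0 0 0;0 0 2 0 0 0"

```text
time: 8.57
position: [0.5052, 0.2915, 0.0657]
tool_rot: [0.999, -0.043, -0.0, -0.0]
ft_force: [-0.1, 0.4, 0.2]
grip_width: 0.0005
grip_force: 0.0
```

>>> move_arm --series "0 0 1 0 0 0;0 0 2 0 0 0"

```text
time: 8.73
position: [0.5051, 0.2915, 0.0637]
tool_rot: [0.999, -0.043, -0.0, -0.0]
ft_force: [0.4, -0.9, -0.1]
grip_width: 0.0002
grip_force: 0.0
```

>>> move_arm --series "0 0 1 0 0 0;0 0 2 0 0 0"

```text
time: 8.9
position: [0.5052, 0.2915, 0.0618]
tool_rot: [0.999, -0.043, -0.0, 0.0]
ft_force: [-0.7, 0.3, 0.6]
grip_width: 0.0008
grip_force: 0.0
```

>>> move_arm --series "0 0 1 0 0 0;0 0 2 0 0 0"

```text
time: 9.07
position: [0.5052, 0.2915, 0.0597]
tool_rot: [0.999, -0.043, -0.0, -0.0]
ft_force: [0.4, -0.1, -0.4]
grip_width: 0.0004
grip_force: 0.0
```

Run:
```python
from h import *
P,m=st()
q=robot.camera("wrist");s=robot.camera("scene");t=robot.camera("top")
f=lambda a:cv2.resize(a[:,:,::-1],(390,300))
im=np.vstack([np.hstack([f(q["img"][150:350,190:450]),f(s["img"][290:400,335:478])]),np.hstack([f(t["img"][170:290,90:246]),f(q["img"])])])
cv2.imwrite("pics/m5.png",im)
for n,c in(("w",q),("s",s),("t",t)):
  for k in("tip_of","search_frame"):
    print(n,k,[(round(d["p"],2),np.round(d["xyz"],3)) for d in getattr(robot,k)(c,"power_box")[:3]])
```

```text
t 9.07 p [0.5052 0.2915 0.0597] yaw -4.97 z [-0.  0. -1.] F [ 0.4 -0.1 -0.4] w 0.0004 q [0.33 0.68 1.66 0.   0.8  1.99]
w tip_of [(0.71, array([0.507, 0.292, 0.003])), (0.69, array([0.331, 0.134, 0.002]))]
w search_frame [(0.74, array([0.347, 0.172, 0.038])), (0.56, array([0.545, 0.29 , 0.053]))]
s tip_of [(0.88, array([ 0.229,  0.324, -0.   ])), (0.88, array([ 0.328, -0.181,  0.003])), (0.66, array([0.328, 0.139, 0.001]))]
s search_frame [(0.91, array([0.545, 0.299, 0.049])), (0.75, array([0.244, 0.326, 0.051])), (0.72, array([ 0.34 , -0.164,  0.049]))]
t tip_of [(0.86, array([ 0.508,  0.291, -0.   ])), (0.8, array([ 0.332,  0.134, -0.003])), (0.8, array([ 0.328, -0.18 ,  0.003]))]
t search_frame [(0.73, array([ 0.329, -0.176,  0.054])), (0.68, array([0.511, 0.276, 0.05 ])), (0.66, array([0.225, 0.294, 0.052]))]
```

View pics/m5.png

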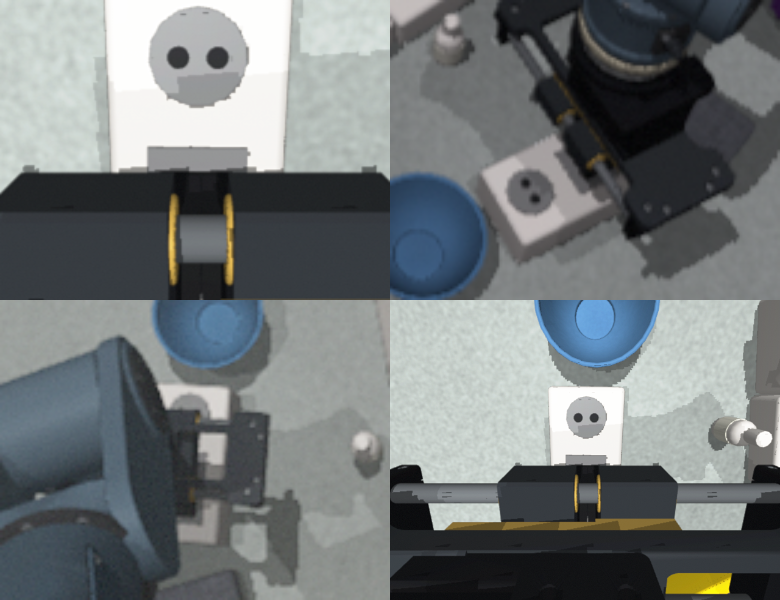

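>>> move_arm --series "0 0 1 0 0 0;0 0 2 0 0 0;0 0 3 0 0 0"

```text
time: 9.77
position: [0.5051, 0.2915, 0.0567]
tool_rot: [0.999, -0.043, -0.0, 0.0]
ft_force: [0.5, 0.2, -0.1]
grip_width: 0.0005
grip_force: 0.0
```

>>> move_arm --series "0 0 1 0 0 0;0 0 2 0 0 0;0 0 3 0 0 0"

```text
time: 10.02
position: [0.5058, 0.2915, 0.054]
tool_rot: [0.999, -0.043, 0.001, -0.0]
ft_force: [0.8, -0.3, 1.0]
grip_width: 0.0003
grip_force: 0.8
```

>>> move_arm --series "0 0 1 0 0 0;0 0 2 0 0 0;0 0 3 0 0 0"

```text
time: 10.27
position: [0.506, 0.2916, 0.0511]
tool_rot: [0.999, -0.043, 0.001, -0.0]
ft_force: [0.2, -0.5, 4.2]
grip_width: 0.0006
grip_force: 2.0
```

Contact at last, with the force in the range the rocker needs. The tips sit higher than the readings say, so I keep pressing.

>>> move_arm --series "0 0 1 0 0 0;0 0 2 0 0 0"

```text
time: 10.43
position: [0.5064, 0.2917, 0.0494]
tool_rot: [0.999, -0.043, 0.001, -0.0]
ft_force: [2.4, -0.7, 6.3]
grip_width: 0.0002
grip_force: 3.7
```

>>> move_arm --series "0 0 1 0 0 0;0 0 2 0 0 0"

```text
time: 10.6
position: [0.5064, 0.2917, 0.0489]
tool_rot: [0.999, -0.043, 0.001, -0.0]
ft_force: [-1.9, -2.1, 22.0]
grip_width: 0.0006
grip_force: 10.4
```

```bash
python3 -c "
from h import *
st();print(robot.get_obs()['moment'])"
```

```text
t 10.6 p [0.5064 0.2917 0.0489] yaw -4.96 z [ 0.003  0.    -1.   ] F [-1.9 -2.1 22. ] w 0.0006 q [ 0.33  0.7   1.66 -0.    0.78  1.99]
[-0.4722103   0.30156532  0.03567998]
```

A hard stop at 22 N after about 6 mm of travel. I'll back off and check the rocker from the earlier viewpoint.

>>> move_arm --series "0 0 -30 0 0 0;0 0 -60 0 0 0;-30 0 -100 0 0 0;-53 2 -128 0 0 0;-53 2 -128 0 0 0;-53 2 -128 0 0 0"

```text
time: 11.1
position: [0.4507, 0.2946, 0.1763]
tool_rot: [0.999, -0.043, 0.001, -0.001]
ft_force: [0.2, 1.0, -0.3]
grip_width: 0.0004
grip_force: 0.0
```

Run:
```python
from h import *
for i in range(3): p=robot.camera("wrist")
cv2.imwrite("pics/w6.png",cv2.resize(p["img"][60:360,220:440,::-1],None,fx=2,fy=2))
st()
for t in ("rocker_far_half",):
    for d in robot.tip_of(p,t)[:2]: print(t,d["p"],np.round(d["xyz"],4),px(p,d["xyz"]).round())
g=cv2.cvtColor(p["img"],cv2.COLOR_RGB2GRAY)
for v in range(150,225,4):
    r=np.where(g[v,290:355]<75)[0]; print(v,(r[0]+290,r[-1]+290) if len(r) else None,end=' ')
```

```text
t 11.25 p [0.4518 0.2938 0.1735] yaw -4.98 z [-0.002 -0.001 -1.   ] F [ 0.1 -0.7 -0.5] w 0.0006 q [0.37 0.46 1.69 0.   0.99 2.03]
rocker_far_half 0.96 [0.5046 0.2951 0.0585] [316. 167.]
rocker_far_half 0.81 [0.3302 0.1374 0.0597] [497. 337.]
150 None 154 None 158 (np.int64(304), np.int64(335)) 162 (np.int64(304), np.int64(335)) 166 (np.int64(304), np.int64(335)) 170 (np.int64(304), np.int64(335)) 174 (np.int64(304), np.int64(335)) 178 (np.int64(303), np.int64(335)) 182 (np.int64(303), np.int64(335)) 186 (np.int64(303), np.int64(336)) 190 (np.int64(303), np.int64(335)) 194 (np.int64(303), np.int64(335)) 198 (np.int64(303), np.int64(335)) 202 (np.int64(303), np.int64(335)) 206 (np.int64(303), np.int64(335)) 210 (np.int64(303), np.int64(335)) 214 (np.int64(303), np.int64(335)) 218 (np.int64(305), np.int64(334)) 222 None
```

View pics/w6.png

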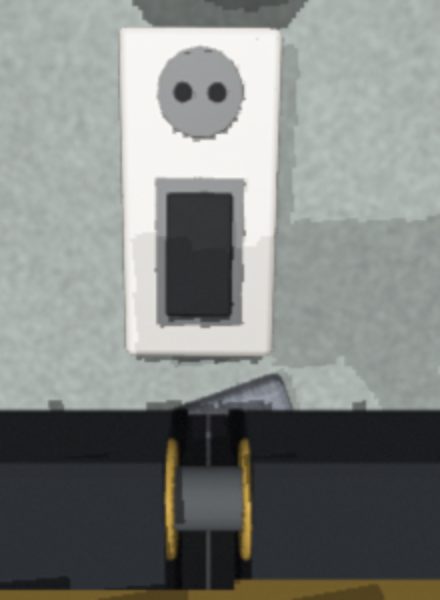

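The rocker is now on: its near and far widths match (about 32 px) and the network puts the point at z 0.0585. The fingertips are really at about TCP reading + 11 mm. On to the slide.

>>> move_arm --series "-54 676 -30 0 0 -25;-54 676 -30 0 0 -25;-54 676 -30 0 0 -25;-54 676 -30 0 0 -25;-54 676 -30 0 0 -25;-54 676 -30 0 0 -25;-54 676 -30 0 0 -25;-54 676 -30 0 0 -25"

```text
time: 11.97
position: [0.3986, -0.0244, 0.188]
tool_rot: [0.985, 0.174, -0.001, -0.001]
ft_force: [0.9, -0.1, 0.8]
grip_width: 0.0004
grip_force: 0.0
```

```bash
python3 -c "
from h import *
go(.339,-.375,.18,20)"
```

```text
t 11.97 p [ 0.3986 -0.0244  0.188 ] yaw 20.01 z [-0.002  0.001 -1.   ] F [ 0.9 -0.1  0.8] w 0.0004 q [-0.34  0.26  1.99  0.    0.89  0.88]
move mm [-176.   309.1    7.8] deg [-0.1   0.11  0.01]
```

>>> move_arm --series "-176 309 8 0 0 0;-176 309 8 0 0 0;-176 309 8 0 0 0;-176 309 8 0 0 0;-176 309 8 0 0 0;-176 309 8 0 0 0;-176 309 8 0 0 0;-176 309 8 0 0 0"

```text
time: 12.63
position: [0.3423, -0.3532, 0.1799]
tool_rot: [0.985, 0.173, -0.0, -0.001]
ft_force: [-0.1, 0.7, -1.0]
grip_width: -0.0001
grip_force: 0.0
```

>>> move_arm --series "0 20 0 0 0 0;0 20 0 0 0 0"

```text
time: 12.8
position: [0.3509, -0.3764, 0.1802]
tool_rot: [0.985, 0.171, 0.0, 0.002]
ft_force: [0.6, -0.1, 0.5]
grip_width: 0.0005
grip_force: 0.0
```

Run:
```python
from h import *
p=robot.camera("wrist");p=robot.camera("wrist");cv2.imwrite("pics/w7.png",p["img"][:,:,::-1])
for t in ("slide_tab","housing"):
    for d in robot.tip_of(p,t)[:2]: print(t,d["p"],np.round(d["xyz"],4),px(p,d["xyz"]).round())
go(.339,-.375,.18,20)
```

```text
slide_tab 0.63 [ 0.3831 -0.3624  0.0525] [325. 187.]
housing 0.83 [ 0.4997 -0.3186  0.0037] [323.  47.]
t 13.0 p [ 0.3497 -0.3679  0.1803] yaw 20.05 z [-0.002  0.004 -1.   ] F [ 0.   0.9 -0.1] w 0.0004 q [-1.03  0.42  1.75  0.    0.98  0.19]
move mm [-12.5   3.    0.3] deg [-0.24  0.04  0.05]
```

View pics/w7.png

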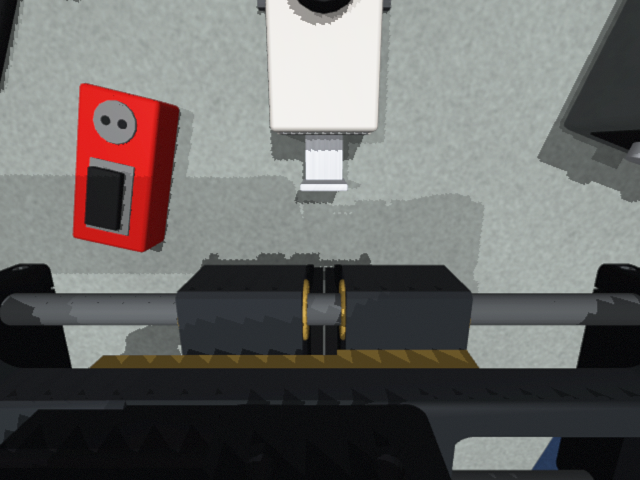

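The tab is at (324,187), centred ahead of the tool at column 323, and the housing sides run parallel to the tool's x. I'll compute the lateral offset.

Run:
```python
from h import *
P,m=st();p=robot.camera("wrist")
for u,v,z in((299,187,.072),(348,187,.072),(305,160,.045),(345,160,.045),(270,130,.083),(381,130,.083)):
    print((m.T@(ray(p,u,v,z)-P)*1000).round(1))
```

```text
t 13.0 p [ 0.3497 -0.3679  0.1803] yaw 20.05 z [-0.002  0.004 -1.   ] F [ 0.   0.9 -0.1] w 0.0004 q [-1.03  0.42  1.75  0.    0.98  0.19]
[ 36.7 -19.7 108.4]
[ 36.7  21.1 108.2]
[ 57.7 -15.9 135.3]
[ 57.7  19.9 135.2]
[ 81.6 -40.4  97.4]
[81.6 44.8 97.1]
```

>>> move_arm --series "-15 0 40 0 0 0;-15 0 80 0 0 0;-15 0 110 0 0 0;-15 0 136 0 0 0;-15 0 136 0 0 0;-15 0 136 0 0 0"

```text
time: 13.55
position: [0.336, -0.3728, 0.0449]
tool_rot: [0.985, 0.175, -0.001, -0.002]
ft_force: [0.3, -1.0, 0.5]
grip_width: 0.0004
grip_force: 0.0
```

>>> move_arm --series "20 1 0 0 0 0;35 1 0 0 0 0;45 1 0 0 0 0;52 1 0 0 0 0;57 1 0 0 0 0;62 1 0 0 0 0"

```text
time: 14.05
position: [0.3955, -0.3551, 0.0468]
tool_rot: [0.985, 0.174, 0.0, 0.001]
ft_force: [-2.8, -1.5, 2.3]
grip_width: 0.0003
grip_force: 1.5
```

Run:
```python
from h import *
P,m=st();p=robot.camera("wrist");print("F tool",m.T@robot.get_obs()['ft_force'])
for c in ("wrist","top"):
  p=robot.camera(c)
  for t in ("slide_tab",):
    for d in robot.tip_of(p,t)[:2]: print(t,d["p"],np.round(d["xyz"],4),(m.T@(d["xyz"]-P)*1000).round(1))
```

```text
t 14.05 p [ 0.3955 -0.3551  0.0468] yaw 20.06 z [ 0.001 -0.002 -1.   ] F [-2.8 -1.5  2.3] w 0.0003 q [-0.94  0.66  1.8  -0.    0.68  0.28]
F tool [-0.5870513   0.16664657 -0.27928697]
slide_tab 0.95 [ 0.4088 -0.3508  0.0529] [14.   0.5 -6.1]
```

>>> move_arm --series "3 0 0 0 0 0;6 0 0 0 0 0;9 0 0 0 0 0"

```text
time: 14.55
position: [0.4028, -0.3512, 0.0453]
tool_rot: [0.985, 0.174, -0.001, -0.001]
ft_force: [-3.0, -0.7, 1.4]
grip_width: 0.0005
grip_force: 1.4
```

>>> move_arm --series "2 0 0 0 0 0;4 0 0 0 0 0"

```text
time: 14.72
position: [0.4062, -0.35, 0.0454]
tool_rot: [0.985, 0.175, -0.001, -0.0]
ft_force: [-10.8, -4.0, 1.6]
grip_width: 0.0006
grip_force: 6.1
```

>>> move_arm --series "1 0 0 0 0 0;2 0 0 0 0 0"

```text
time: 14.88
position: [0.4062, -0.3499, 0.0454]
tool_rot: [0.984, 0.176, -0.003, -0.001]
ft_force: [-13.9, -7.0, 2.2]
grip_width: 0.0003
grip_force: 8.0
```

Hard stop at 14 N, so the slide is home. I back off, lift and go to the console.

>>> move_arm --series "-35 0 0 0 0 0;-40 0 -40 0 0 0;-40 0 -80 0 0 0;-40 0 -120 0 0 0;-20 -20 -135 0 0 5;0 -50 -135 0 0 10;10 -90 -135 0 0 15.5;20 -130 -135 0 0 15.5"

```text
time: 15.55
position: [0.3847, -0.2197, 0.1813]
tool_rot: [0.999, 0.037, 0.002, 0.001]
ft_force: [0.9, 0.5, -0.1]
grip_width: 0.0005
grip_force: 0.0
```

Run:
```python
from h import *
go(.504,.003,.18,4.4)
p=robot.camera("top")
for t in ("slide_tab","round_key_top","bar_key_top","square_key_top"):
    for d in robot.tip_of(p,t)[:2]: print(t,d["p"],np.round(d["xyz"],4))
```

```text
t 15.55 p [ 0.3847 -0.2197  0.1813] yaw 4.27 z [ 0.004 -0.002 -1.   ] F [ 0.9  0.5 -0.1] w 0.0005 q [-0.77  0.33  1.91  0.    0.9   0.72]
move mm [ 135.6 -213.2    1.4] deg [ 0.11 -0.19 -0.13]
round_key_top 0.57 [5.032e-01 5.000e-04 5.060e-02]
bar_key_top 0.63 [0.5016 0.0644 0.0553]
square_key_top 0.67 [ 0.5066 -0.0548  0.0542]
```

>>> move_arm --series "86 -211 0 0 0 0;86 -211 0 0 0 0;86 -211 0 0 0 0;86 -211 0 0 0 0;86 -211 0 0 0 0;86 -211 0 0 0 0;86 -211 0 0 0 0;86 -211 0 0 0 0"

```text
time: 16.47
position: [0.454, -0.0036, 0.1805]
tool_rot: [0.999, 0.04, 0.001, 0.0]
ft_force: [-0.4, -0.8, 0.3]
grip_width: 0.0005
grip_force: 0.0
```

Run:
```python
from h import *
p=robot.camera("wrist");p=robot.camera("wrist");cv2.imwrite("pics/w8.png",p["img"][:,:,::-1])
P,m=st()
for t in ("round_key_top","bar_key_top","square_key_top"):
    for d in robot.tip_of(p,t)[:2]: print(t,d["p"],np.round(d["xyz"],4),px(p,d["xyz"]).round(),(m.T@(d["xyz"]-P)*1000).round(1))
```

```text
t 16.57 p [ 0.4531 -0.0048  0.1805] yaw 4.45 z [ 0.001 -0.001 -1.   ] F [-0.7  0.1  0.3] w 0.0004 q [-0.26  0.35  1.88 -0.    0.91  1.24]
round_key_top 0.96 [0.5069 0.005  0.0518] [317. 165.] [ 54.3  -5.7 128.7]
round_key_top 0.17 [0.5031 0.0604 0.051 ] [254. 164.] [ 54.8 -61.2 129.5]
bar_key_top 0.89 [0.5005 0.058  0.0534] [256. 168.] [ 52.1 -59.  127.1]
square_key_top 0.57 [ 0.5132 -0.0538  0.0522] [384. 163.] [ 56.1  53.5 128.3]
square_key_top 0.44 [ 0.5006 -0.3171  0.0034] [626. 193.] [ 23.  315.  177.3]
```

View pics/w8.png

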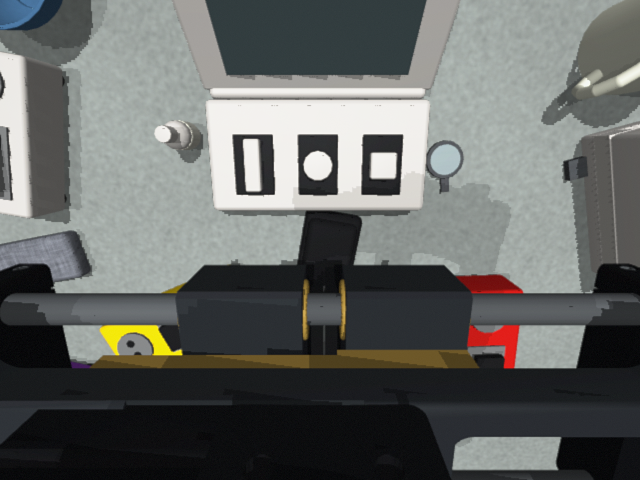

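The round key is at (318,165), between the bar (252,165) and the square (384,163). I go above it, then press in small steps.

>>> move_arm --series "30 -3 20 0 0 0;51 -5 50 0 0 0;51 -5 85 0 0 0;51 -5 115 0 0 0;51 -5 127 0 0 0;51 -5 130 0 0 0;51 -5 130 0 0 0"

```text
time: 17.3
position: [0.5023, 0.0048, 0.0497]
tool_rot: [0.999, 0.039, -0.001, -0.0]
ft_force: [-0.1, 0.1, 0.3]
grip_width: 0.0004
grip_force: 0.0
```

>>> move_arm --series "0 0 2 0 0 0;0 0 4 0 0 0;0 0 4 0 0 0"

```text
time: 17.55
position: [0.5036, 0.0053, 0.0475]
tool_rot: [0.999, 0.039, 0.001, 0.0]
ft_force: [0.2, 1.1, 0.1]
grip_width: 0.0004
grip_force: 0.0
```

>>> move_arm --series "0 0 2 0 0 0;0 0 4 0 0 0;0 0 4 0 0 0"

```text
time: 17.8
position: [0.5028, 0.0057, 0.0427]
tool_rot: [0.999, 0.04, 0.0, 0.0]
ft_force: [0.4, -0.1, -0.3]
grip_width: 0.0003
grip_force: 0.0
```

>>> move_arm --series "0 0 1.5 0 0 0;0 0 3 0 0 0;0 0 3 0 0 0"

```text
time: 18.05
position: [0.503, 0.0057, 0.0395]
tool_rot: [0.999, 0.04, 0.0, -0.0]
ft_force: [0.2, 0.5, 2.5]
grip_width: 0.0006
grip_force: 0.9
```

>>> move_arm --series "0 0 1 0 0 0;0 0 2 0 0 0;0 0 2 0 0 0"

```text
time: 18.3
position: [0.503, 0.0057, 0.0376]
tool_rot: [0.999, 0.039, 0.0, 0.0]
ft_force: [0.0, 0.9, 3.4]
grip_width: 0.0003
grip_force: 1.4
```

>>> move_arm --series "0 0 1 0 0 0;0 0 2 0 0 0;0 0 2 0 0 0"

```text
time: 18.55
position: [0.503, 0.0057, 0.0357]
tool_rot: [0.999, 0.04, 0.0, 0.0]
ft_force: [0.3, 0.8, 3.8]
grip_width: 0.0003
grip_force: 1.9
```

The spring curve matches the key. I press a little further to the stop.

>>> move_arm --series "0 0 1 0 0 0;0 0 2 0 0 0;0 0 2 0 0 0"

```text
time: 18.8
position: [0.503, 0.0057, 0.0354]
tool_rot: [0.999, 0.04, 0.001, 0.0]
ft_force: [-2.6, 0.8, 18.6]
grip_width: 0.0003
grip_force: 9.4
```

The key is at its stop. I release, lift clear and check.

>>> move_arm --series "0 0 -10 0 0 0;0 0 -40 0 0 0;0 0 -80 0 0 0;0 0 -120 0 0 0;-40 0 -160 0 0 0;-40 0 -180 0 0 0;-40 0 -180 0 0 0;-40 0 -180 0 0 0"

```text
time: 19.47
position: [0.4633, 0.0023, 0.2151]
tool_rot: [0.999, 0.039, 0.002, 0.001]
ft_force: [1.0, -0.6, 0.5]
grip_width: 0.0005
grip_force: 0.0
```

Run:
```python
from h import *
for i in range(4): p=robot.camera("top")
st()
for t in ("slide_tab","housing","rocker_far_half","power_box","mug","drops","bowl","mouse","lens_case","lens","spray"):
    print(t,[(round(d["p"],2),np.round(d["xyz"],3)) for d in robot.tip_of(p,t)[:3]])
cv2.imwrite("pics/t9.png",np.hstack([cv2.resize(p["img"][170:310,370:510,::-1],(400,400)),cv2.resize(p["img"][170:310,110:250,::-1],(400,400))]))
```

```text
t 19.67 p [0.4624 0.0026 0.2122] yaw 4.53 z [-0.003  0.001 -1.   ] F [-0.4 -0.2  0. ] w 0.0006 q [-0.24  0.31  1.82 -0.    1.01  1.26]
slide_tab [(0.4, array([ 0.419, -0.346,  0.051]))]
housing [(0.63, array([ 0.494, -0.319, -0.004]))]
rocker_far_half [(0.61, array([0.22 , 0.32 , 0.058])), (0.58, array([0.506, 0.291, 0.06 ])), (0.55, array([ 0.328, -0.178,  0.063]))]
power_box [(0.88, array([ 0.509,  0.296, -0.002])), (0.79, array([0.226, 0.324, 0.002])), (0.65, array([ 0.329, -0.182,  0.001]))]
mug [(0.78, array([ 0.635, -0.272,  0.   ])), (0.71, array([ 0.493, -0.318, -0.006]))]
drops [(0.44, array([0.522, 0.137, 0.001])), (0.3, array([0.57 , 0.005, 0.   ]))]
bowl [(0.88, array([ 0.645,  0.27 , -0.001]))]
mouse [(0.57, array([ 0.411, -0.01 , -0.001])), (0.27, array([ 0.493, -0.319, -0.001]))]
lens_case [(0.65, array([0.382, 0.295, 0.002])), (0.18, array([ 0.632, -0.269, -0.004]))]
lens [(0.45, array([ 0.515, -0.122, -0.001]))]
spray [(0.67, array([0.698, 0.044, 0.   ]))]
```

View pics/t9.png

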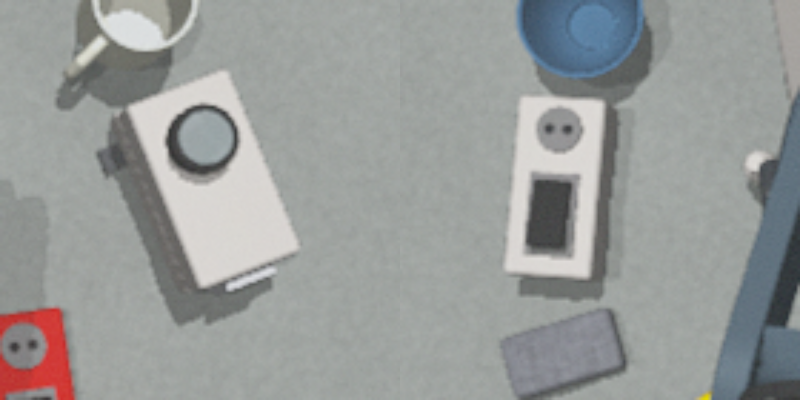

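The slide tab sits close against the housing (crop (250,278)), the rocker is on, and nothing has shifted. Handing in.

```bash
python3 -c "
from rig import robot
print(robot.hand_in())"
```

```text
the job is handed in; nothing more can be done
None
```

The job is handed in at about 20 s of the 48 s allowed, with no verdict returned: rocker on, slide pushed to its stop, round key pressed to its stop and released, and nothing else seen to have moved.

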